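Lay out four sample parts on the fixture plate for measuring

TASK

Lay out the four sample parts on the aluminium fixture plate, in this order: first the hex nut, flat on the plate midway between the riser block and the V-rest; next the plain ring, flat on the plate straight behind the nut (the side away from the robot, square to the line through the block and the rest) with about 20 mm clear between them; then the brass flanged bush, flange down and centred on top of the riser block; and last the shaft, lying in both forks of the V-rest, centred along its length. Let go of each part before taking the next, keep what is already laid out in place, and leave the grey loupe and the white bottle where they stand.

Things in the scene. Friction and masses are not known exactly. Their poses are not given: they have to be found in the camera images.
- plate: Aluminium fixture plate with a grid of small dark dots, fixed to the dark bench. 200 mm along its x, 300 mm along its y, 12 mm thick. Origin: centre of its underside; top at +12 mm. x points away from the robot (turned up to 0.25 rad either way), y to the left, z up. Riser block and V-rest stand on it at x = -30 mm, y = +95 and -95 mm; which is on which side changes. Its middle line (y = 0) passes midway between them; the finished nut and ring lie on that line.
- riser: Riser block: plain bright steel block 50 x 50 mm, 30 mm high, fixed on the plate. Origin: centre of its underside (on the plate's top), axes parallel to the plate's; its top is at +30 mm.
- vrest: V-rest: dark steel base 90 mm (its x) x 44 mm (its y) x 8 mm, fixed on the plate, with two upright V forks 14 mm thick, centred at x = -33 and +33 mm (52 mm free between them). Origin: centre of its underside (on the plate's top), axes parallel to the plate's. The 90-degree V grooves run along x; groove bottoms at z = 24 mm, fork tips at about 41 mm and 23 mm either side of the middle. A seated shaft has its axis along x at y = 0, z = 39.6 mm.
- nut: Large steel hex nut, loose, 36 mm across flats (41.6 mm over corners), 20 mm high, with a 24 mm hole, 0.11 kg. Stands flat. Origin: centre of its underside, z up; the x axis points square to a flat.
- collar: Plain ring: bright steel shaft collar, loose, 44 mm outer and 28 mm inner diameter, 18 mm high, 0.13 kg. Lies flat. Origin: centre of its underside, z up.
- bush: Brass flanged bush, loose, 0.19 kg, standing on its flange: flange 44 mm diameter and 8 mm thick, above it a sleeve 28 mm in diameter up to 43 mm height. Origin: centre of its underside, z up along its axis.
- shaft: Bright steel turned shaft, loose, lying on the bench, 0.29 kg: 22 mm in diameter over its middle 84 mm, a 14 mm diameter journal 13 mm long on each end, 110 mm long in all, the same from either end. It can roll. Origin: on its axis at mid length (11 mm above the bench as it lies); x along its axis.
- loupe: Grey plastic loupe with a glass lens on top, loose, not to be moved: round, 42 mm foot diameter, waist 32 mm, 46 mm high. Origin: centre of its underside.
- bottle: Small white plastic bottle with grey cap, loose, not to be moved: 42 mm diameter, 100 mm high. Origin: centre of its underside.
Things that resemble listed ones, but are neither listed nor needed, are in the scene too. There is more than one size of the shaft; the job needs the smallest. Leave any brown look-alike of the nut alone.

How it is judged:
By the outcome, as a careful person would: the job done as asked, in the order asked, and still so for the second after the job is handed in, with the robot touching nothing.
It also fails if it takes over 106 s, if anything falls off the work surface, if the arm or the gripper's body presses on something with over 40 N, if the wrist force passes 120 N, or if a joint passes its speed limit or range.

ROBOT

A 6-joint arm with a two-finger parallel gripper is mounted at the origin on the work surface. World frame = base frame: x ahead of the robot, y to its left, z up, the work surface at z = 0. Lengths are in m, angles in rad, forces in N, time in s.
With the tool pointing down it reaches from about 0.35 to 1 m from the base axis. Payload 7.1 kg.
Tool frame: the origin (TCP) lies between the finger pads; the fingertips stand 22 mm ahead of it and the grasp point (between the pads) lies 3 mm ahead of it; x points along the fingers, y is the direction in which the jaws open and shut, and the axes are right-handed (so a half turn about x gives the same grasp; the last joint's range is limited). The gripper opens to 85 mm and grips with 20 to 120 N. Pads are 22 mm wide; open, the fingers measure 114 mm over their backs; the gripper's body (76 mm by 85 mm) begins 54 mm behind the grasp point. The pads swing forward as they close: fully open they stand 13 mm farther back than shut.
Start: joints at [-1.213, 0.423, 1.63, -0, 1.089, -0.019], TCP at [0.23, -0.581, 0.253] pointing down, gripper open.
Joint ranges: [-3, 3], [-0.9, 2.11], [0.09, 2.58], [-1.31, 4.45], [0.11, 2.69], [-2.54, 2.54]. Speed limits (rad/s): [2.39, 2.39, 3.01, 3.14, 3.14, 3.14].

INTERFACE

Orientations are given as a rotation vector (axis times angle).
In Python, from rig import manip gives the robot as it stands. The module is installed in compiled form; this text tells all that it offers. Calls block until the motion is done:
- manip.move_to(position, orientation): joint-space move of the TCP to a pose.
- manip.servo_line(position, orientation=None, rate=0.15): straight line of the TCP; orientation=None keeps the orientation; rate is the mean speed in m/s.
- manip.set_joints(angles): joint-space move.
- manip.command_gripper(opening, f_grip=None): finger opening in m; f_grip is the grip in N (None keeps the last); returns when the fingers have stopped.
- manip.hold(seconds).
- manip.solve_ik(position, orientation): joint angles nearest the present ones, or None.
- manip.camera(name): name is "side" or "top" or "wrist"; returns a dict with "image" (480x640x3 uint8, red, green, blue), "fx", "fy", "cx", "cy" (pixels), "k1" (the pictures are not rectified: a ray, as slopes to the right and down, at radius r is drawn at 1 + k1 r^2 times it, then the intrinsics apply), "cam_to_world" (4x4, takes a point from camera to world coordinates); the wrist camera has in their place "mount" (4x4, takes a point from camera to tool coordinates, whose origin is the TCP and whose axes are the tool frame's). Camera axes: x right, y down, z forward; pixel columns grow to the right and rows downward; lengths in m; the calibration is good to about 2 mm. A picture is of the moment at which its call begins: read the wrist's pose just before it. There is no depth.
A pose or a line that the arm cannot do raises manip.IKError and nothing moves.
- manip.sign_off(): hands the job in, once; it reports no verdict.
Readings, each from a call of its own:
- manip.get_time(): time.
- manip.get_joint_positions(): joint angles.
- manip.get_joint_vel(): joint speeds.
- manip.get_tau(): joint torques, N m.
- manip.get_position(): TCP position.
- manip.get_ee_rot(): TCP orientation.
- manip.get_contact_force(): force on the tool from outside, world axes, zero at the start.
- manip.get_torque(): the same for the moment, N m.
- manip.get_width(): finger opening in m.
Only numpy, scipy, OpenCV 4.12 (cv2) and the standard library are available. Lean on these libraries where they do the work, as an engineer would, in place of code of your own. Each camera call takes 0.05 s, during which the arm holds its last target. There are 200 camera calls.

## Working session

There is one attempt and no reset: what is moved stays moved. The work goes in short steps, each a Python script; the robot and the scene stay as the last script left them, time stands still between calls to the robot, and variables do not carry over. Pictures are saved under pics/ and viewed, about 12 in all and at most 16, crops included, and the job is handed in when it is done.

```bash
mkdir -p pics
cat > h.py <<'E'
import numpy as np, cv2
from rig import manip
from scipy.spatial.transform import Rotation as R
def snap(name, fn):
    p=np.array(manip.get_position()); r=np.array(manip.get_ee_rot())
    c=manip.camera(name)
    if name=="wrist":
        T=np.eye(4); T[:3,:3]=R.from_rotvec(r).as_matrix() if r.size==3 else r; T[:3,3]=p
        c["cam_to_world"]=T@np.array(c["mount"])
    cv2.imwrite(f"pics/{fn}.png", c["image"][:,:,::-1])
    np.save(f"pics/{fn}.npy", {k:v for k,v in c.items() if k!="image"}, allow_pickle=True)
    return c
def load(fn): return np.load(f"pics/{fn}.npy",allow_pickle=True).item()
def ray(c,u,v):
    K=np.array([[c["fx"],0,c["cx"]],[0,c["fy"],c["cy"]],[0,0,1.]])
    x,y=(u-c["cx"])/c["fx"],(v-c["cy"])/c["fy"]
    rd=np.hypot(x,y); r=rd
    for _ in range(30): r=rd/(1+c["k1"]*r*r)
    s=r/rd if rd>0 else 1
    T=np.array(c["cam_to_world"]); d=T[:3,:3]@np.array([x*s,y*s,1.]); return T[:3,3],d
def at(c,u,v,z):
    o,d=ray(c,u,v); return o+d*(z-o[2])/d[2]
def proj(c,P):
    T=np.linalg.inv(np.array(c["cam_to_world"])); q=T[:3,:3]@np.asarray(P)+T[:3,3]
    x,y=q[0]/q[2],q[1]/q[2]; f=1+c["k1"]*(x*x+y*y)
    return np.array([c["cx"]+c["fx"]*x*f, c["cy"]+c["fy"]*y*f])
def tri(obs):
    A=np.zeros((3,3));b=np.zeros(3)
    for c,u,v in obs:
        o,d=ray(c,u,v); d=d/np.linalg.norm(d); M=np.eye(3)-np.outer(d,d); A+=M;b+=M@o
    return np.linalg.solve(A,b)
E
python3 - <<'E'
from h import *
for n in("top","side","wrist"):
    c=snap(n,n+"0"); print(n,c["fx"],c["k1"],np.round(c["cam_to_world"],3).tolist(), np.round(c.get("mount",0),3).tolist())
print(manip.get_ee_rot(), manip.get_time(), manip.get_width())
E
```

```text
top 563.8928865249593 0.022660139360241464 [[0.017, -0.997, 0.073, 0.355], [-1.0, -0.017, -0.003, -0.048], [0.004, -0.073, -0.997, 1.465], [0.0, 0.0, 0.0, 1.0]] 0
side 526.3079498165079 -0.08934697659160697 [[-0.907, -0.305, 0.29, 0.088], [-0.421, 0.654, -0.629, 0.756], [0.002, -0.692, -0.721, 0.976], [0.0, 0.0, 0.0, 1.0]] 0
wrist 364.8170350716 -0.0016407386537029697 [[0.368, -0.897, -0.243, 0.291], [-0.93, -0.356, -0.095, -0.557], [-0.002, 0.261, -0.965, 0.374], [0.0, 0.0, 0.0, 1.0]] [[0.0, -0.261, 0.965, -0.122], [1.0, 0.0, -0.0, 0.0], [0.0, 0.965, 0.261, -0.065], [0.0, 0.0, 0.0, 1.0]]
[ 2.01564736  0.38551865 -2.01606324] 0.15 0.08525837181614389
```

View pics/top0.png

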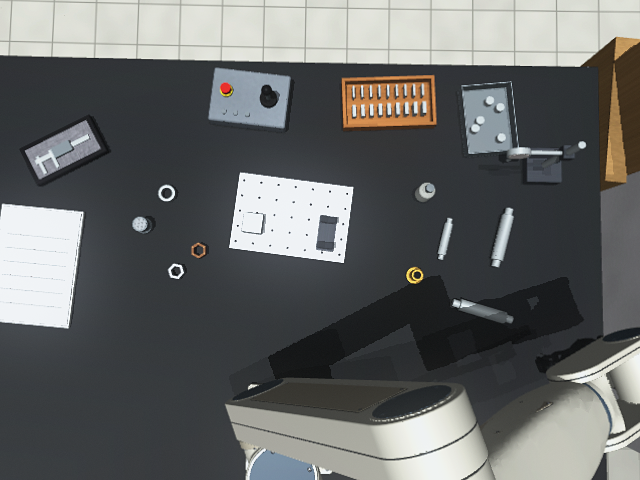

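View pics/side0.png

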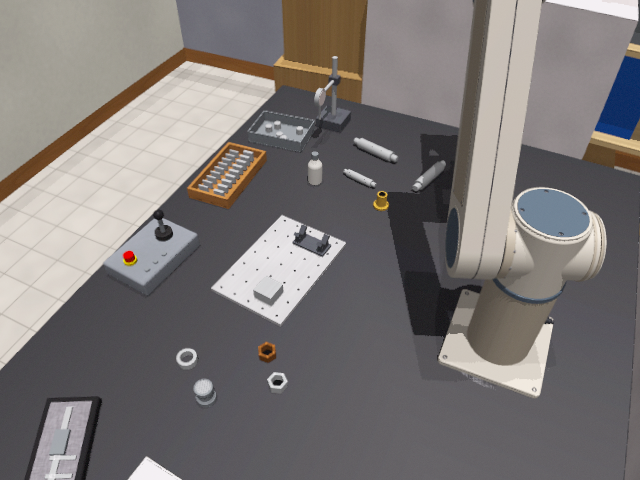

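The top view shows: nuts at (176,271) steel and (199,250) brown, ring (167,193), loupe (142,225), and bush (414,275). There are three shafts at (445,239), (503,237) and (483,311). The plate centre is near (292,217), with the riser at (253,223) on the left and the V-rest at (326,232). The side view agrees with this layout.

Could be mistaken: nut (176,271) vs brown (199,250); ring vs loupe or nut; shaft (445,239), the shortest, vs the two longer ones. I'll now get coarse positions and one check crop.

Run:
```python
from h import *
c=load("top0"); im=cv2.imread("pics/top0.png"); s=load("side0")
g=im.max(2)
n,lab,st,cen=cv2.connectedComponentsWithStats((g>90).astype(np.uint8))
for name,(u,v),h in [("nut",(176,271),.02),("brown",(199,250),.02),("ring",(167,193),.018),("loupe",(142,225),.04),("bush",(414,275),.03),("s1",(445,239),.011),("s2",(503,237),.011),("s3",(483,311),.011),("bottle",(427,190),.1)]:
    w=[i for i in range(1,n) if np.hypot(*(cen[i]-(u,v)))<12 and st[i,4]>25 and st[i,4]<2500]
    for i in w:
        pts=np.argwhere(lab==i)[:,::-1].astype(np.float32); r=cv2.minAreaRect(pts)
        hull=cv2.convexHull(pts); M=cv2.moments(hull); uv=(M['m10']/M['m00'],M['m01']/M['m00'])
        print(name,np.round(uv,1),st[i,4],np.round(r[1],1),round(r[2],1),np.round(at(c,*uv,h),3))
for u,v in [(242,173),(353,186),(345,262),(230,248)]: print("plate",np.round(at(c,u,v,.012),3))
for nm,z,(u,v) in [("riser",.042,(253,223)),("v",.02,(326,232))]: print(nm,np.round(at(c,u,v,z),3))
t=np.hstack([cv2.resize(im[180:290,125:225],(400,440)),cv2.resize(im[200:330,405:525],(400,440))]); cv2.imwrite("pics/c1.png",t)
```

```text
nut [175.4 270.8] 131 [15. 15.] 90.0 [0.392 0.3   0.02 ]
brown [197.9 249.8] 105 [15. 14.] 90.0 [0.447 0.245 0.02 ]
ring [166.  192.6] 153 [16.3 16.3] 45.0 [0.593 0.332 0.018]
loupe [140.6 224.8] 199 [18.4 14.8] 45.0 [0.506 0.387 0.04 ]
bush [414.4 275. ] 177 [16.3 16.3] 45.0 [ 0.391 -0.309  0.03 ]
s1 [445.  238.3] 323 [ 8.5 42.4] 14.0 [ 0.488 -0.391  0.011]
s2 [502.2 236.8] 659 [12.5 60.6] 14.4 [ 0.494 -0.539  0.011]
s3 [475.8 308.2] 418 [50.3 10.5] 17.4 [ 0.309 -0.47   0.011]
bottle [425.  191.6] 259 [15.6 21.2] 45.0 [ 0.593 -0.321  0.1  ]
plate [0.649 0.138 0.012]
plate [ 0.62  -0.152  0.012]
plate [ 0.422 -0.133  0.012]
plate [0.453 0.164 0.012]
riser [0.516 0.103 0.042]
v [ 0.498 -0.083  0.02 ]
```

View pics/c1.png

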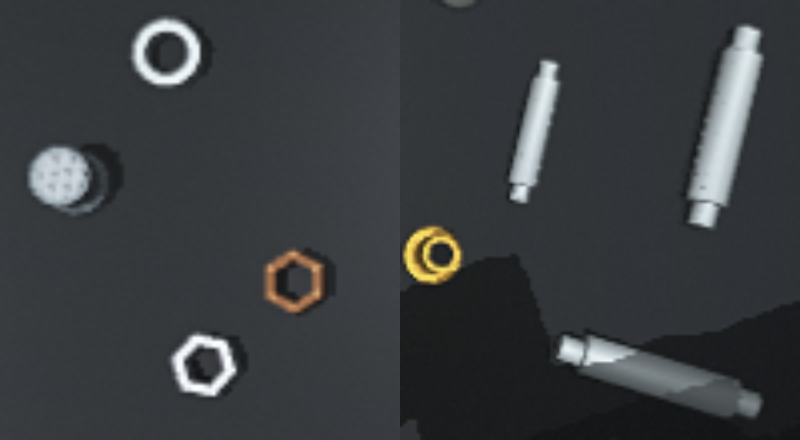

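The crop confirms the steel nut at (176,271) (the brown one is separate), the ring at (166,193), and the shortest shaft at (445,238), about 110 mm against 150 mm or more for the others. Next I move over the plate, then the nut, taking wrist pictures.

```bash
cat >> h.py <<'E'
def rot(phi):
    c,s=np.cos(phi),np.sin(phi)
    return R.from_matrix(np.array([[0,c,s],[0,s,-c],[-1,0,0]])).as_rotvec()
def go(x,y,z,phi): manip.move_to([x,y,z],rot(phi))
def line(x,y,z,phi=None,rate=.15): manip.servo_line([x,y,z],None if phi is None else rot(phi),rate)
E
python3 - <<'E'
from h import *
go(.47,0,.33,0); snap("wrist","w_plate"); t=manip.get_time(); snap("top","top1")
go(.39,.30,.18,.65); snap("wrist","w_nut"); print(t,manip.get_time(),manip.get_joint_positions())
a,b=cv2.imread("pics/w_plate.png"),cv2.imread("pics/w_nut.png");
E
```

```text
2.4583 3.8583 [ 6.29660576e-01  3.37019733e-01  1.97389374e+00 -2.27288884e-04
  8.29484098e-01 -1.84917315e-02]
```

View pics/w_plate.png

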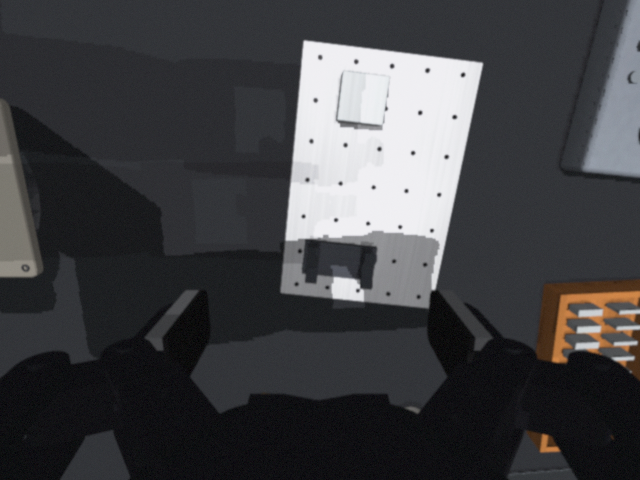

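View pics/w_nut.png

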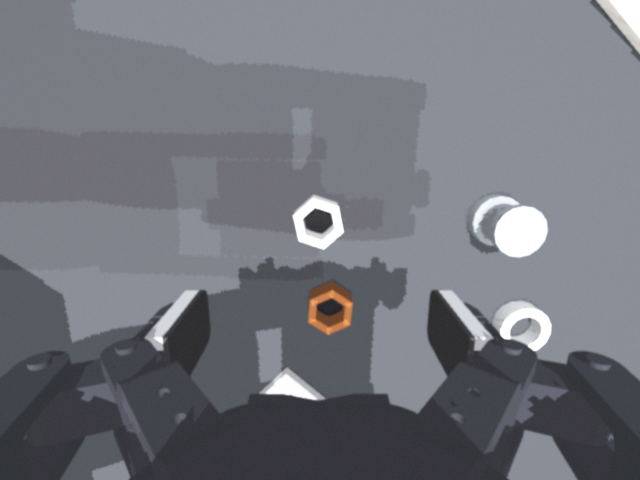

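The wrist view shows the plate with corners near (304,41), (482,63), (435,308) and (282,293), the riser at (363,98) and the V-rest near (340,262). The second view shows the steel nut at (318,222), the brown one at (330,308), the ring at (522,325) and the loupe at (520,230). I'll fit 3D silhouettes to the views jointly, with heights left free.

```bash
cat >> h.py <<'E'
from scipy.optimize import minimize
def cyl(*rz):
    a=np.linspace(0,2*np.pi,48,endpoint=False)
    return np.vstack([np.c_[r*np.cos(a),r*np.sin(a),0*a+z] for r,z in rz])
def box(x,y,z0,z1): return np.array([[i*x/2,j*y/2,k] for i in(-1,1) for j in(-1,1) for k in(z0,z1)])
a6=np.radians(30+60*np.arange(6)); hx=np.c_[np.cos(a6),np.sin(a6)]*.0208
NUT=np.vstack([np.c_[hx,0*a6],np.c_[hx,0*a6+.02]])
RING=cyl((.022,0),(.022,.018)); BUSH=cyl((.022,0),(.022,.008),(.014,.043))
PLATE=box(.2,.3,0,.012)
SHAFT=np.vstack([cyl((.011,-.042),(.011,.042)),cyl((.007,-.055),(.007,.055))])[:,[2,0,1]]
S=4
def hullmask(fn,uv,thr,rad,ch=None,img=None):
    im=cv2.imread(f"pics/{fn}.png"); g=im.max(2).astype(int)
    if ch=="sat": g=im.max(2).astype(int)-im.min(2)
    m=(g>thr).astype(np.uint8); k=np.zeros_like(m); cv2.circle(k,(int(uv[0]),int(uv[1])),int(rad),1,-1); m&=k
    n,l,st,ce=cv2.connectedComponentsWithStats(m)
    d=[ (np.min(np.hypot(*(np.argwhere(l==i)[:,::-1]-uv).T))-.02*st[i,4]**.5*5) if st[i,4]>15 else 1e9 for i in range(1,n)]
    i=1+int(np.argmin(d)); return cv2.convexHull(np.argwhere(l==i)[:,::-1].astype(np.float32))[:,0]
def draw(h,o,sz):
    m=np.zeros((sz,sz),np.uint8); cv2.fillConvexPoly(m,np.round(((h-o)*S+S/2)*16).astype(np.int32),1,cv2.LINE_8,4); return m
def fit(model,p0,views,zfix=None,yaw=True):
    "p0=[x,y,z,yaw]; views=[(fn,hull)]"
    V=[]
    for fn,h in views:
        c=load(fn); o=h.min(0)-12; sz=int((np.ptp(h,axis=0).max()+24)*S); V.append((c,o,sz,draw(h,o,sz)))
    def cost(q):
        x,y=p0[0]+q[0],p0[1]+q[1]; z=zfix if zfix is not None else p0[2]+q[2]; w=p0[3]+q[3]*20*yaw
        P=model@R.from_rotvec([0,0,w]).as_matrix().T+[x,y,z]; t=0
        for c,o,sz,m in V:
            h=cv2.convexHull(np.array([proj(c,p) for p in P],np.float32))[:,0]; n=draw(h,o,sz)
            t+=np.sum(n^m)/np.sum(m)
        return t/len(V)
    best=None; q=np.zeros(4)
    for sc in (.012,.005,.002):
        sim=np.vstack([q,q+np.diag([sc,sc,sc,sc])]); r=minimize(cost,q,method="Nelder-Mead",options=dict(initial_simplex=sim,xatol=1e-5,fatol=1e-5,maxiter=150)); q=r.x
    return np.array([p0[0]+q[0],p0[1]+q[1],zfix if zfix is not None else p0[2]+q[2],p0[3]+20*q[3]*yaw]),r.fun
E
python3 - <<'E'
from h import *
hp=hullmask("w_plate",(400,170),85,190); ht=hullmask("top0",(292,217),110,100)
print("hull",hp.min(0),hp.max(0),ht.min(0),ht.max(0))
for nm,v in [("w",[("w_plate",hp)]),("t",[("top0",ht)]),("both",[("w_plate",hp),("top0",ht)])]:
    print("plate",nm,[np.round(x,4) for x in fit(PLATE,[.536,.004,0,-.105],v,zfix=None if nm=="both" else 0)])
hn=hullmask("w_nut",(318,205),180,32); hnt=hullmask("top0",(175,271),90,12)
print("hull",hn.min(0),hn.max(0),hnt.min(0),hnt.max(0))
for w in(.1,.6):
  print("nut",w,[np.round(x,4) for x in fit(NUT,[.392,.3,0,w],[("w_nut",hn)],zfix=0)],[np.round(x,4) for x in fit(NUT,[.392,.3,0,w],[("w_nut",hn),("top0",hnt)])])
hr=hullmask("top0",(166,193),90,12); print("ring",[np.round(x,4) for x in fit(RING,[.593,.332,0,0],[("top0",hr)],zfix=0,yaw=False)])
c=load("w_plate"); t=load("top0")
print("riser z",[np.round(tri([(c,363,98),(t,253,223)]),4)])
E
```

```text
hull [280.  40.] [483. 307.] [229. 172.] [353. 262.]
plate w [array([ 0.535 ,  0.0072,  0.    , -0.1133]), np.float64(0.0152)]
plate t [array([ 0.5374,  0.0076,  0.    , -0.1128]), np.float64(0.0048)]
plate both [array([ 0.5363,  0.0068,  0.0018, -0.1136]), np.float64(0.0132)]
hull [292. 195.] [342. 237.] [168. 263.] [183. 278.]
nut 0.1 [array([0.389 , 0.3003, 0.    , 0.0154]), np.float64(0.2521)] [array([ 0.3912,  0.3004,  0.001 , -0.1105]), np.float64(0.2317)]
nut 0.6 [array([0.389 , 0.3004, 0.    , 1.0772]), np.float64(0.252)] [array([ 3.915e-01,  3.009e-01, -7.000e-04,  8.608e-01]), np.float64(0.2287)]
ring [array([0.5949, 0.3335, 0.    , 0.    ]), np.float64(0.2001)]
riser z [array([ 0.5248,  0.111 , -0.033 ])]
```

```bash
sed -i 's|return cv2.convexHull(np.argwhere(l==i)\[:,::-1\].astype(np.float32))\[:,0\]|P=np.argwhere(l==i)[:,::-1].astype(np.float32); return cv2.convexHull(np.vstack([P+[a,b] for a in(-.5,.5) for b in(-.5,.5)]).astype(np.float32))[:,0]|' h.py
python3 - <<'E'
from h import *
im=cv2.imread("pics/w_nut.png").max(2); print(im[222,270:366:4], im[185:262:4,300], im[185:262:4,325])
hnt=hullmask("top0",(175,271),90,12)
for th in(185,205):
  hn=hullmask("w_nut",(318,200),th,55)
  print("hull",hn.min(0),hn.max(0))
  print("nut",[np.round(x,4) for x in fit(NUT,[.39,.3,0,.1],[("w_nut",hn)],zfix=0)],[np.round(x,4) for x in fit(NUT,[.39,.3,0,.1],[("w_nut",hn),("top0",hnt)])])
for th in (80,110):
  hr=hullmask("top0",(166,193),th,12); print("ring",[np.round(x,4) for x in fit(RING,[.593,.332,0,0],[("top0",hr)],zfix=0,yaw=False)])
E
```

```text
[119 121 121 122 120 119 240 255 255  64  63  62  60  61  60  61 255 255
 181 123 122 121 121 121] [120 121 123 119 120 145 254 255 255 255 255 255 255 255 254 139 141 139
 143 140] [135 127 123 131 235 255 255  59  64  63  59  69 204 254 255 255 170 153
 153 131]
hull [291.5 194.5] [343.5 249.5]
nut [array([ 0.3912,  0.2975,  0.    , -0.2702]), np.float64(0.0936)] [array([ 0.3906,  0.2998,  0.01  , -0.1822]), np.float64(0.0793)]
hull [292.5 195.5] [343.5 249.5]
nut [array([ 0.3914,  0.2975,  0.    , -0.2201]), np.float64(0.0699)] [array([ 0.3906,  0.2995,  0.0099, -0.1899]), np.float64(0.0734)]
ring [array([0.5952, 0.3339, 0.    , 0.    ]), np.float64(0.0936)]
ring [array([0.5952, 0.3341, 0.    , 0.    ]), np.float64(0.0975)]
```

```bash
cat >> h.py <<'E'
PL=np.array([.5362,.0073,-.113])
def onplate(x,y):
    c,s=np.cos(PL[2]),np.sin(PL[2]); return PL[0]+c*x-s*y, PL[1]+s*x+c*y
def st(): print("t",round(manip.get_time(),2),"w",round(manip.get_width(),4),"F",np.round(manip.get_contact_force(),1),"p",np.round(manip.get_position(),4),flush=True)
E
python3 - <<'E'
from h import *
x,y,ph=.391,.298,.817
go(x,y,.11,ph); c=snap("wrist","w_nut2"); uv=proj(c["cam_to_world"] is not None and c,[x,y,.02])
hn=hullmask("w_nut2",uv+[0,-22],205,60); print(uv,hn.min(0),hn.max(0))
f,e=fit(NUT,[x,y,0,.817],[("w_nut2",hn)],zfix=0); f2,e2=fit(NUT,[x,y,0,.817],[("w_nut2",hn),("w_nut",hullmask("w_nut",(318,200),205,55))]); print(np.round(f,4),e,np.round(f2,4),e2); st()
E
```

```text
[320.70610384 247.63365904] [289.5 208.5] [351.5 277.5]
[0.3911 0.2983 0.     0.8567] 0.052522260552314556 [0.3903 0.2988 0.0057 0.8483] 0.03882000364904538
t 4.29 w 0.0854 F [-0.2 -0.5  0.9] p [0.3919 0.2979 0.111 ]
```

Run:
```python
from h import *
line(.391,.2985,.025,.84,rate=.12); st()
manip.command_gripper(.02,40); st()
line(.391,.2985,.14,rate=.2); manip.hold(.1); st()
x,y=onplate(-.03,0); print(x,y)
go(x,y,.14,PL[2]); snap("wrist","w_place1"); st()
c=load("w_place1")
hn=hullmask("w_place1",(320,330),150,300) ;print(hn.min(0),hn.max(0))
```

```text
t 5.15 w 0.0851 F [ 0.8 -0.7  0.8] p [0.3915 0.2989 0.0256]
t 5.67 w 0.0352 F [ 0.1 -0.2  7.1] p [0.3912 0.2986 0.0255]
t 6.49 w 0.0349 F [ 0.1 -0.3 -1.2] p [0.3901 0.2979 0.1386]
0.506391331277527 0.010682790119687837
t 7.72 w 0.035 F [-0.8  0.5  0.3] p [0.5061 0.0117 0.1398]
[271.5 263.5] [344.5 297.5]
```

View pics/w_place1.png

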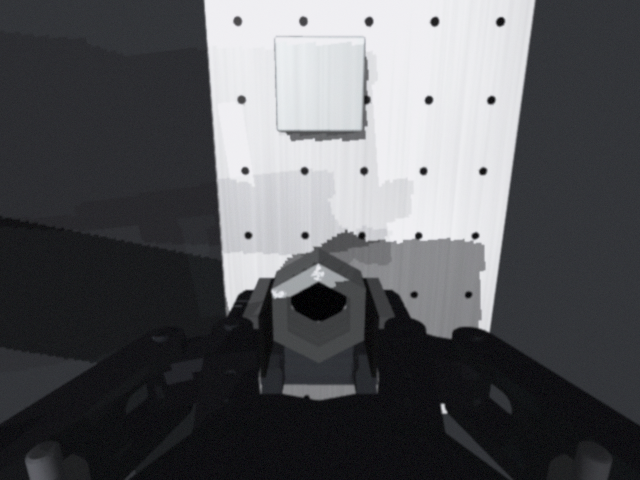

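The nut is held between the pads at (318,305). The riser top quad is (275,36)-(365,131), and the plate edges are visible. I'll refine the plate pose from the riser and edges, then place.

Run:
```python
from h import *
c=load("w_place1")
q=[at(c,u,v,.042) for u,v in[(275,36),(365,36),(365,130),(277,131)]]
print("riser",np.round(np.mean(q,0),4),[round(np.linalg.norm(q[i]-q[(i+1)%4]),4) for i in range(4)],np.round(onplate(-.03,.095),4))
rc=np.mean(q,0)[:2]
cs,s=np.cos(PL[2]),np.sin(PL[2])
for u,v in[(206,20),(222,270),(533,20),(491,320)]:
    p=at(c,u,v,.012)[:2]-PL[:2]; print(np.round([cs*p[0]+s*p[1],-s*p[0]+cs*p[1]],4))
d=q[1]-q[0]; print(np.arctan2(d[1],d[0]), (lambda d:np.arctan2(d[1],d[0]))(q[2]-q[3]))
# riser height from two views (w_plate, w_place1, top)
im=cv2.imread("pics/w_plate.png"); 
for z in(.032,.042,.052):
    qq=[at(c,u,v,z) for u,v in[(275,36),(365,36),(365,130),(277,131)]]; print(z,[np.round(proj(load("w_plate"),p)).tolist() for p in qq],[np.round(proj(load("top0"),p)).tolist() for p in qq])
```

```text
riser [0.5172 0.104  0.042 ] [np.float64(0.0489), np.float64(0.0491), np.float64(0.0509), np.float64(0.0497)] [0.5171 0.1051]
[-0.0998  0.1347]
[-0.1009 -0.028 ]
[0.1002 0.1349]
[ 0.0997 -0.0678]
-0.11201132916357649 -0.10071042325149764
0.032 [[342.0, 69.0], [389.0, 75.0], [383.0, 125.0], [335.0, 120.0]] [[241.0, 231.0], [244.0, 212.0], [264.0, 214.0], [261.0, 234.0]]
0.042 [[343.0, 70.0], [390.0, 76.0], [384.0, 125.0], [337.0, 120.0]] [[242.0, 231.0], [244.0, 212.0], [264.0, 214.0], [261.0, 233.0]]
0.052 [[344.0, 71.0], [390.0, 76.0], [384.0, 124.0], [338.0, 120.0]] [[242.0, 230.0], [245.0, 212.0], [263.0, 214.0], [261.0, 233.0]]
```

Run:
```python
from h import *
x,y=onplate(-.03,0)
line(x,y,.0375,PL[2],rate=.12); manip.hold(.2); st()
manip.command_gripper(.058); st()
line(x,y,.13,rate=.25)
X,Y=.595,.334
go(X,Y,.13,1.04); c=snap("wrist","w_ring"); st()
uv=proj(c,[X,Y,.018]); g=cv2.imread("pics/w_ring.png").max(2); print(uv,g[int(uv[1]),int(uv[0])-50:int(uv[0])+50:5])
for th in(180,210):
    h=hullmask("w_ring",uv,th,60); print(h.min(0),h.max(0)); print([np.round(a,4) for a in fit(RING,[X,Y,0,0],[("w_ring",h)],zfix=0,yaw=False)],[np.round(a,4) for a in fit(RING,[X,Y,0,0],[("w_ring",h),("top0",hullmask("top0",(166,193),90,12))],yaw=False)])
```

```text
t 8.93 w 0.0348 F [-0.8 -0.1  0.2] p [0.5066 0.0107 0.0375]
t 9.28 w 0.0582 F [-0.2 -0.7  0.5] p [0.5065 0.0107 0.0376]
t 11.11 w 0.0582 F [ 0.7 -0.6  0.7] p [0.5949 0.3324 0.1295]
[321.70424189 238.96442363] [107 109 130 254 254 123  94  95  95  94  96  95  80 226 254 252  94  94
 102 102]
[281.5 204.5] [347.5 269.5]
[array([0.5928, 0.3298, 0.    , 0.    ]), np.float64(0.0489)] [array([0.5931, 0.3308, 0.0067, 0.    ]), np.float64(0.1119)]
[282.5 205.5] [347.5 269.5]
[array([0.5929, 0.3299, 0.    , 0.    ]), np.float64(0.073)] [array([0.5932, 0.331 , 0.006 , 0.    ]), np.float64(0.122)]
```

View pics/w_ring.png

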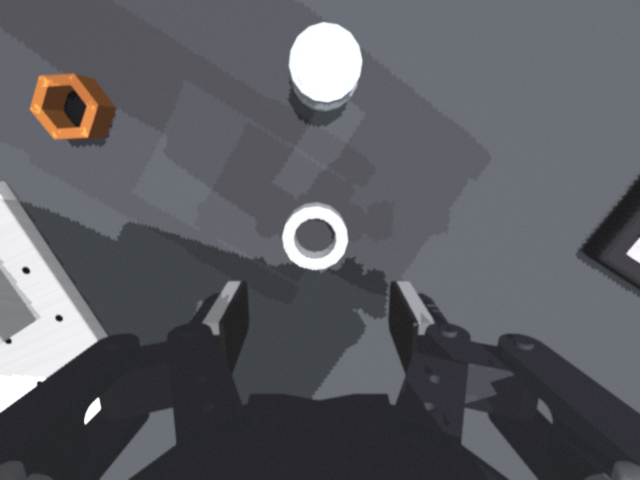

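The ring is at (315,237), the loupe at (325,62) and the brown nut at (68,107). The nut's release went normally (force near 0). Now I pick the ring and check the nut before placing it.

Run:
```python
from h import *
X,Y=.593,.330
manip.command_gripper(.075)
line(X,Y,.026,1.04,rate=.15); st()
manip.command_gripper(.03,40); st()
line(X,Y,.15,rate=.25)
x,y=onplate(.03,0)
go(x,y,.15,PL[2]+np.pi/2); manip.hold(.2); snap("wrist","w_place2"); st()
n=onplate(-.03,0); print(proj(load("w_place2"),[*n,.032]), manip.get_joint_positions())
```

```text
t 12.27 w 0.0753 F [-0.3  0.1  0.4] p [0.5937 0.3304 0.0267]
t 12.67 w 0.0417 F [-0.3 -1.2  6. ] p [0.5937 0.3304 0.0274]
t 14.81 w 0.0415 F [-0.   0.2 -0.7] p [0.5662 0.0048 0.1499]
[317.91669055 146.50830209] [-1.26359572e-02  4.78440894e-01  1.82970386e+00  4.93182447e-05
  8.33400950e-01 -1.47163746e+00]
```

View pics/w_place2.png

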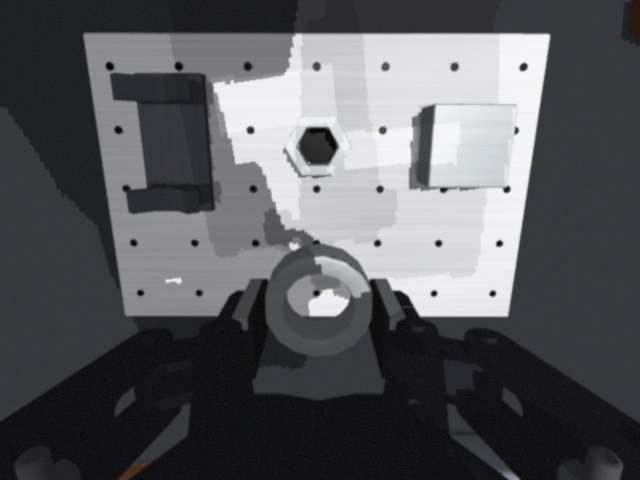

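The nut sits at (318,147) against a prediction of (318,146.5), on the plate's middle dot column. The riser and V-rest are clear. I'm placing the ring, then checking it.

Run:
```python
from h import *
x,y=onplate(.03,0); ph=PL[2]+np.pi/2
line(x,y,.0385,ph,rate=.12); manip.hold(.2); st()
manip.command_gripper(.065); st()
line(x,y,.13,rate=.25); snap("wrist","w_chk2"); st()
c=load("w_chk2"); print(proj(c,[x,y,.03]))
X,Y=.391,-.309
go(X,Y,.17,-.67); manip.hold(.2); c=snap("wrist","w_bush"); st(); print(proj(c,[X,Y,.043]),proj(c,[X,Y,0]))
a=cv2.imread("pics/w_chk2.png");b=cv2.imread("pics/w_bush.png")
cv2.imwrite("pics/c2.png",np.hstack([cv2.resize(a,(400,300)),cv2.resize(b,(400,300))]))
```

```text
t 16.09 w 0.0414 F [-5.5  0.4  9.4] p [0.5649 0.0039 0.039 ]
t 16.45 w 0.0649 F [-0.3  0.6 -0. ] p [0.5663 0.0039 0.0385]
t 17.02 w 0.0653 F [0.2 0.6 0.1] p [0.5656 0.0039 0.1298]
[319.24901364 243.69364877]
t 18.62 w 0.065 F [0.4 1.  0.6] p [ 0.3915 -0.3085  0.1699]
[318.32570935 233.2312886 ] [318.36573995 219.7718436 ]
```

View pics/c2.png

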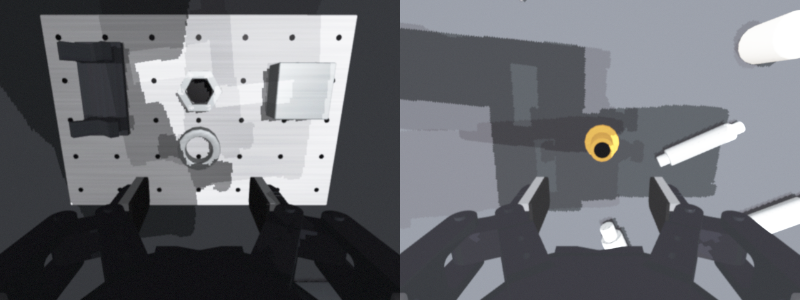

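The ring looks about 5 mm nearer the nut than planned, at (318,235) against the predicted 244. The bush is at (602,147) in the composite. I'll look closer at the ring.

Run:
```python
from h import *
a=cv2.imread("pics/w_chk2.png")[100:290,230:410]; cv2.imwrite("pics/c3.png",cv2.resize(a,None,fx=3,fy=3,interpolation=cv2.INTER_CUBIC))
```

```text
(no output)
```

View pics/c3.png

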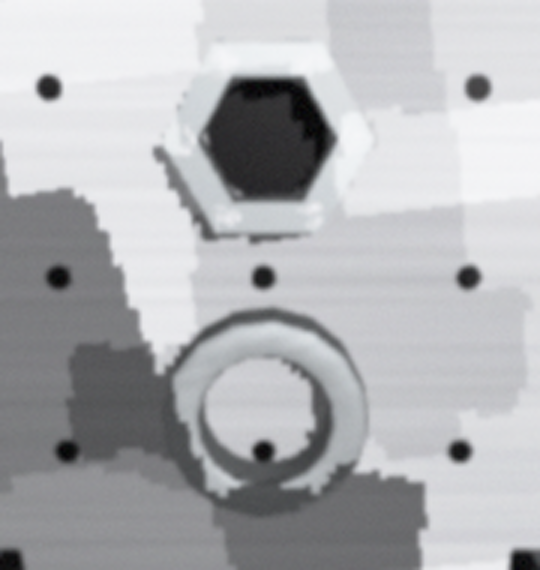

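Run:
```python
from h import *
c=load("w_chk2")
for dx in(0,.03,.027,.024):
    x,y=onplate(dx,0); P=np.array([proj(c,p) for p in RING+[x,y,.012]]); print(dx,P.min(0),P.max(0))
x,y=onplate(-.03,0); a=PL[2]
P=np.array([proj(c,p) for p in NUT@R.from_rotvec([0,0,a]).as_matrix().T+[x,y,.012]]); print(P.min(0),P.max(0))
print("dots",[np.round(((np.array(at(c,230+u/3,100+v/3,.012))[:2]-PL[:2])@np.array([[np.cos(a),-np.sin(a)],[np.sin(a),np.cos(a)]])),4) for u,v in[(49,88),(478,88),(263,277),(263,451)]])
b=cv2.imread("pics/w_bush.png"); h=hullmask("w_bush",(322,228),90,60,"sat"); print(h.min(0),h.max(0))
for th in(60,90):
  h=hullmask("w_bush",(322,228),th,60,"sat"); ht=hullmask("top0",(414,275),th,13,"sat")
  print([np.round(q,4) for q in fit(BUSH,[.391,-.309,0,0],[("w_bush",h)],zfix=0,yaw=False)],[np.round(q,4) for q in fit(BUSH,[.391,-.309,0,0],[("w_bush",h),("top0",ht)],yaw=False)])
```

```text
0 [283.47094199 158.62981581] [355.06701654 231.51190384]
0.03 [284.64359226 204.44734996] [353.82476349 276.06978133]
0.027 [284.52982053 199.99821493] [353.94529089 271.74665549]
0.024 [284.41529265 195.52035165] [354.06661875 267.3948153 ]
[283.94326726 114.52509357] [354.72225604 177.58709401]
dots [array([-0.0402, -0.0462]), array([-0.0402,  0.0444]), array([-0.0001, -0.001 ]), array([ 0.0401, -0.001 ])]
[295.5 199.5] [350.5 258.5]
[array([ 0.3907, -0.3147,  0.    ,  0.    ]), np.float64(0.0345)] [array([ 0.3916, -0.3124,  0.0062,  0.    ]), np.float64(0.0539)]
[array([ 0.3907, -0.3149,  0.    ,  0.    ]), np.float64(0.0135)] [array([ 0.3918, -0.313 ,  0.0057,  0.    ]), np.float64(0.0605)]
```

The ring is at plate x≈+28 mm and the nut at about −29.5 mm, so the clear gap is about 18 mm and both are on the middle line to about 1 mm. That counts as "about 20". Now the bush.

Run:
```python
from h import *
X,Y,ph=.3908,-.3145,.13
go(X,Y,.12,ph); manip.hold(.15); c=snap("wrist","w_bush2"); uv=proj(c,[X,Y,.02])
h=hullmask("w_bush2",uv,90,75,"sat"); f,e=fit(BUSH,[X,Y,0,0],[("w_bush2",h)],zfix=0,yaw=False)
g,e2=fit(BUSH,[X,Y,0,0],[("w_bush2",h),("w_bush",hullmask("w_bush",(322,228),90,60,"sat"))],yaw=False)
print(np.round(f,4),e,np.round(g,4),e2)
if e<.06 and np.hypot(*(f[:2]-[X,Y]))<.006:
    X,Y=f[:2]
    line(X,Y,.036,ph,rate=.15); st(); manip.command_gripper(.015,50); st()
    line(X,Y,.17,rate=.25)
    go(.5172,.1047,.17,PL[2]); manip.hold(.3); snap("wrist","w_place3"); st()
```

```text
[ 0.391  -0.3149  0.      0.    ] 0.009955843683331404 [ 0.3909 -0.3147  0.0006  0.    ] 0.012029579424187498
t 20.32 w 0.065 F [-0.2 -0.7 -0.3] p [ 0.3912 -0.315   0.0363]
t 20.75 w 0.0259 F [-1.   0.9  6.5] p [ 0.3915 -0.3152  0.037 ]
t 23.39 w 0.0265 F [-0.3  0.4 -2.3] p [0.5173 0.1042 0.1701]
```

View pics/w_place3.png

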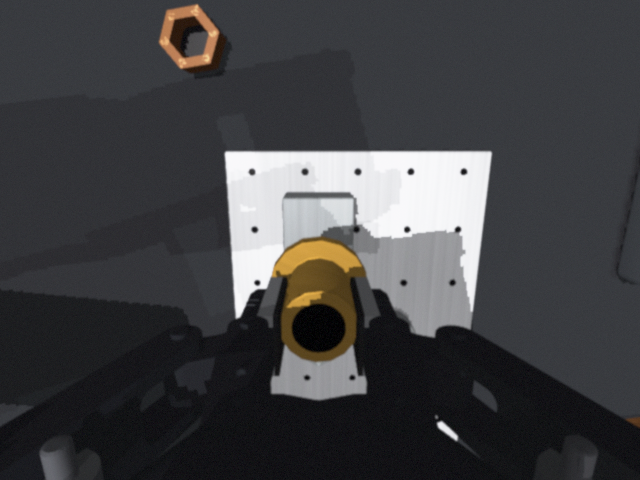

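The bush is held upright at (318,300). The riser at (319,215) is under it. I'm lowering until contact.

Run:
```python
from h import *
c=load("w_place3"); h=hullmask("w_place3",(318,260),60,90,"sat"); P=np.array([proj(c,p) for p in BUSH+[.5173,.1042,.134]]); print(h.min(0),h.max(0),P.min(0),P.max(0))
x,y=.5172,.1047
line(x,y,.083,PL[2],rate=.15); manip.hold(.2); F0=np.array(manip.get_contact_force()); st()
for z in np.arange(.0815,.0749,-.0008):
    line(x,y,z,rate=.02); f=np.array(manip.get_contact_force())-F0
    if f[2]>3: break
st(); manip.command_gripper(.05); st()
line(x,y,.17,rate=.25)
X,Y=.488,-.391
go(X,Y,.2,-.6); manip.hold(.2); snap("wrist","w_shaft"); st(); print(proj(load("w_shaft"),[X,Y,.011])); snap("top","top2")
a=cv2.imread("pics/w_shaft.png"); t=cv2.imread("pics/top2.png")[170:270,220:360]
cv2.imwrite("pics/c4.png",np.hstack([cv2.resize(a,(400,300)),cv2.resize(t,(400,300))]))
```

```text
[271.5 237.5] [363.5 328.5] [269.34675983 235.96858957] [368.62187874 363.66241319]
t 24.32 w 0.0257 F [-0.3 -0.7 -2.4] p [0.5179 0.1048 0.084 ]
t 25.57 w 0.0261 F [-2.5  0.1  7.2] p [0.5173 0.1048 0.079 ]
t 25.93 w 0.0502 F [ 0.3  0.3 -0.2] p [0.5172 0.1047 0.0782]
t 28.51 w 0.0499 F [ 0.3 -0.1  0.6] p [ 0.4884 -0.3903  0.2   ]
[318.49955646 215.13986264]
```

View pics/c4.png

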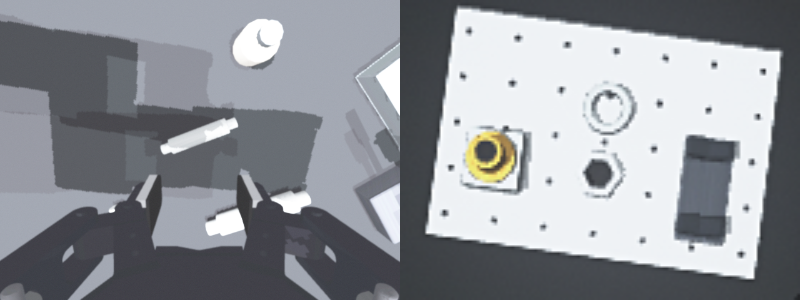

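The top view shows the bush on the riser, with the nut and ring in place. The shaft is at (199,135) in the left half. I'm fitting both.

Run:
```python
from h import *
h=hullmask("top2",(306,222),70,14,"sat"); print(h.min(0),h.max(0))
h=hullmask("top2",(220+490*.35-400*.35,170+155/3),70,14,"sat"); f,e=fit(BUSH,[.517,.105,.042,0],[("top2",h)],zfix=.042,yaw=False); print("bush",np.round(f,4),e, "target",onplate(-.03,.095))
g=cv2.imread("pics/w_shaft.png").max(2); print(g[216,250:390:8],g[160:260:6,318])
for th in(165,200):
  h=hullmask("w_shaft",(318,216),th,85); print(h.min(0),h.max(0),[np.round(q,4) for q in fit(SHAFT,[.488,-.391,.011,-.2],[("w_shaft",h)],zfix=.011)],
   [np.round(q,4) for q in fit(SHAFT,[.488,-.391,.011,-.2],[("w_shaft",h),("top0",hullmask("top0",(445,238),90,26))])])
```

```text
Traceback (most recent call last):
  File "h.py", line 54, in hullmask
    i=1+int(np.argmin(d)); P=np.argwhere(l==i)[:,::-1].astype(np.float32); return cv2.convexHull(np.vstack([P+[a,b] for a in(-.5,.5) for b in(-.5,.5)]).astype(np.float32))[:,0]
            ~~~~~~~~~^^^
ValueError: attempt to get argmin of an empty sequence
```

Run:
```python
from h import *
h=hullmask("top2",(220+490*.35-400*.35,170+155/3),70,14,"sat"); f,e=fit(BUSH,[.517,.105,.042,0],[("top2",h)],zfix=.042,yaw=False); print("bush",np.round(f,4),e, "target",onplate(-.03,.095))
g=cv2.imread("pics/w_shaft.png").max(2); print(g[216,250:390:8],g[160:260:6,318])
for th in(165,200):
  h=hullmask("w_shaft",(318,216),th,85); print(h.min(0),h.max(0),[np.round(q,4) for q in fit(SHAFT,[.488,-.391,.011,-.2],[("w_shaft",h)],zfix=.011)],
   [np.round(q,4) for q in fit(SHAFT,[.488,-.391,.011,-.2],[("w_shaft",h),("top0",hullmask("top0",(445,238),90,26))])])
```

```text
bush [0.5182 0.1073 0.042  0.    ] 0.04660691421254801 target (np.float64(0.5171034999898718), np.float64(0.10507690774085246))
[ 92  79  78  77  89 207 219 221 225 228 252 254 252 247 120 114 114 115] [158 157  95  94  90  79  79  84 220 226 229 220 110 100 102  99 101]
[256.5 187.5] [380.5 246.5] [array([ 0.4866, -0.3925,  0.011 , -0.2336]), np.float64(0.0409)] [array([ 0.4869, -0.3911,  0.016 , -0.2341]), np.float64(0.0788)]
[256.5 188.5] [380.5 246.5] [array([ 0.4862, -0.3927,  0.011 , -0.2292]), np.float64(0.019)] [array([ 0.4867, -0.3916,  0.0139, -0.2303]), np.float64(0.0857)]
```

The bush fit puts it within about 2.5 mm of the riser centre, at the limit of the top camera's calibration. Now the shaft: the length fit confirms the 110 mm one.

Run:
```python
from h import *
X,Y,ph=.4863,-.3927,-.23-np.pi/2
manip.command_gripper(.05)
go(X,Y,.13,ph); manip.hold(.15); c=snap("wrist","w_shaft2"); st(); uv=proj(c,[X,Y,.011]); print(uv,manip.get_joint_positions()[5])
g=cv2.imread("pics/w_shaft2.png").max(2)
for th in(165,200):
  h=hullmask("w_shaft2",uv,th,100); print(h.min(0),h.max(0)); f,e=fit(SHAFT,[X,Y,.011,-.23],[("w_shaft2",h)],zfix=.011); print(np.round(f,4),e)
k,e2=fit(SHAFT,[X,Y,.011,-.23],[("w_shaft2",h),("w_shaft",hullmask("w_shaft",(318,216),200,85))]); print(np.round(k,4),e2)
cv2.imwrite("pics/c5.png",cv2.resize(cv2.imread("pics/w_shaft2.png"),(400,300)))
```

```text
t 30.07 w 0.0499 F [ 0.3 -1.2 -0.7] p [ 0.4864 -0.3928  0.1303]
[316.97158313 235.92289968] 1.1019005894773228
[305.5 154.5] [330.5 216.5]
[ 0.484  -0.3921  0.011  -0.2197] 0.8868543878545417
[310.5 177.5] [324.5 187.5]
[ 0.4769 -0.3691  0.011   0.2425] 1.0
[ 0.5113 -0.3795  0.0891 -0.1676] 0.7532957826095734
```

View pics/c5.png

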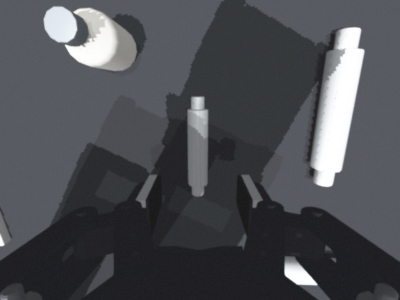

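The shaft lies at (198,146) (half scale), half shaded and aligned between the jaws. I'm refitting with a lower threshold.

Run:
```python
from h import *
X,Y,ph=.4863,-.3927,-.23-np.pi/2
uv=np.array([317,236]); ok=None
for th in(105,120):
  h=hullmask("w_shaft2",uv,th,90); f,e=fit(SHAFT,[X,Y,.011,-.23],[("w_shaft2",h)],zfix=.011); print(h.min(0),h.max(0),np.round(f,4),e)
  if e<.07 and ok is None: ok=(f,h)
if ok is not None:
    k,e2=fit(SHAFT,[X,Y,.011,-.23],[("w_shaft2",ok[1]),("w_shaft",hullmask("w_shaft",(318,216),200,85))]); print(np.round(k,4),e2)
    f=ok[0]
    if np.hypot(*(f[:2]-[X,Y]))<.005:
        X,Y=f[:2]; ph=f[3]-np.pi/2
        line(X,Y,.025,ph,rate=.12); st(); manip.command_gripper(.012,60); st()
        line(X,Y,.17,rate=.25); manip.hold(.1); st()
        x,y=onplate(-.03,-.095)
        go(x,y,.17,PL[2]-np.pi/2); manip.hold(.3); snap("wrist","w_place4"); st()
        cv2.imwrite("pics/c6.png",cv2.resize(cv2.imread("pics/w_place4.png"),(560,420)))
```

```text
[299.5 153.5] [332.5 313.5] [ 0.4863 -0.3922  0.011  -0.2271] 0.02223377298421155
[300.5 154.5] [332.5 313.5] [ 0.4856 -0.3926  0.011  -0.2189] 0.143882578249492
[ 0.4864 -0.3923  0.0125 -0.2258] 0.029775139632640044
t 31.1 w 0.0499 F [-0.2  0.7 -1.1] p [ 0.4868 -0.3925  0.0257]
t 31.48 w 0.0195 F [-1.  -0.5  7.2] p [ 0.4868 -0.3926  0.0261]
t 32.31 w 0.0195 F [ 0.4 -0.7 -2.6] p [ 0.4851 -0.3912  0.1676]
t 33.83 w 0.0196 F [-0.1  0.4 -3.9] p [ 0.4957 -0.0843  0.17  ]
```

View pics/c6.png

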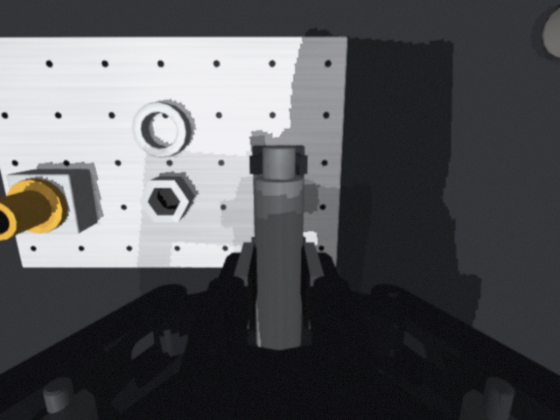

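The shaft is held mid-length at (279,245), level and aligned. The V-rest's far fork is behind it at (278,163). I'm lowering with contact detection.

Run:
```python
from h import *
c=load("w_place4"); x,y=onplate(-.03,-.095); d=np.array([np.cos(PL[2]),np.sin(PL[2])])
for s in(1,-1): print(proj(c,[*(np.array([.4957,-.0843])+s*.055*d),.156+.007]))
print("near-end contact row test: measured ~169 and ~397")
line(x,y,.078,PL[2]-np.pi/2,rate=.15); manip.hold(.2); F0=np.array(manip.get_contact_force()); st()
for z in np.arange(.0755,.0609,-.0008):
    line(x,y,z,rate=.02); f=np.array(manip.get_contact_force())-F0
    if f[2]>3: break
st(); manip.command_gripper(.046); manip.hold(.2); st()
line(x,y,.16,rate=.2)
go(x-.03,y+.06,.25,PL[2]-np.pi/2); manip.hold(.3); snap("wrist","w_end"); snap("side","side_end"); st()
cv2.imwrite("pics/c7.png",np.hstack([cv2.resize(cv2.imread("pics/w_end.png"),(480,360)),cv2.resize(cv2.imread("pics/side_end.png")[190:340,200:333],(320,360))]))
```

```text
[315.71671084 167.93338538]
[316.53833043 428.81408496]
near-end contact row test: measured ~169 and ~397
t 34.8 w 0.0198 F [-0.1  0.  -2.9] p [ 0.4964 -0.0838  0.079 ]
t 37.83 w 0.0198 F [-0.7 -2.9  0.7] p [ 0.4958 -0.0839  0.0669]
t 38.4 w 0.0459 F [-0.2  0.5 -0.2] p [ 0.4957 -0.0837  0.0667]
t 39.94 w 0.046 F [0.2 0.3 0.6] p [ 0.4655 -0.024   0.2493]
```

View pics/c7.png

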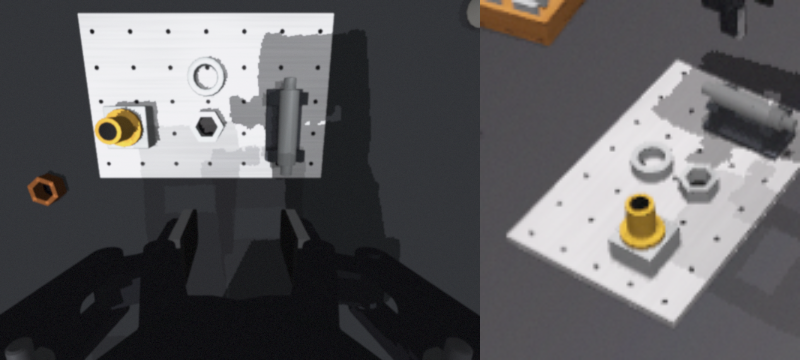

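The wrist view shows the bush on the riser at (118,128), the ring at (207,77), the nut at (208,126), and the shaft in the V-rest at (288,125), all standing. For the last picture I'll overlay the nominal target outlines.

Run:
```python
from h import *
c=load("w_end"); im=cv2.imread("pics/w_end.png")[0:250,100:460]; k=2.2
im=cv2.resize(im,None,fx=k,fy=k,interpolation=cv2.INTER_CUBIC); im=np.clip(im.astype(float)*1.0,0,255).astype(np.uint8)
Rz=R.from_rotvec([0,0,PL[2]]).as_matrix().T
for M,(px,py),z,col in[(NUT,(-.03,0),.012,(0,160,0)),(RING,(.03,0),.012,(255,0,0)),(BUSH,(-.03,.095),.042,(0,0,255)),(SHAFT,(-.03,-.095),.0516,(0,255,255)),(PLATE,(0,0),0,(255,0,255))]:
    x,y=onplate(px,py); P=np.array([proj(c,p) for p in M@Rz+[x,y,z]])
    h=cv2.convexHull(((P-[100,0]+.5)*k).astype(np.float32)).astype(np.int32); cv2.polylines(im,[h],True,col,1)
cv2.imwrite("pics/c8.png",im)
```

```text
(no output)
```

View pics/c8.png

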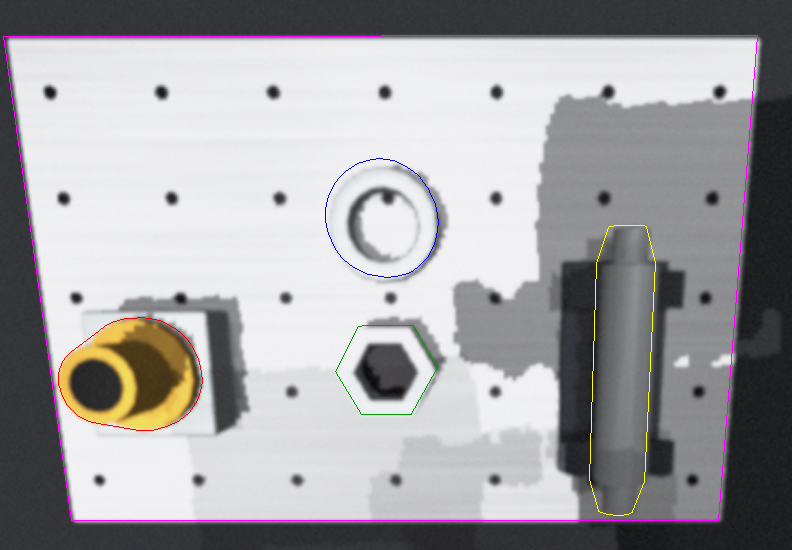

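Run:
```python
from h import *
st(); manip.sign_off()
```

```text
t 39.94 w 0.046 F [0.2 0.3 0.6] p [ 0.4655 -0.024   0.2493]
the job is handed in; nothing more can be done
```

I laid out all four parts in the order asked: nut, ring, bush, then the 110 mm shaft. I released each before taking the next and handed the job in at 39.9 s, with the gripper empty and clear of everything.

**Last check:** I overlaid the target outlines on the final wrist picture. The nut, bush and shaft match theirs to about 1 mm, and the shaft lies in both forks, centred along its length.

**What disagreed:**
- **Ring gap:** the ring is on the middle line but about 2–2.5 mm nearer the nut than planned. The clear gap is about 18 mm instead of 20, and I left it as "about 20 mm".
- **Bush position:** the top camera alone put the bush about 2.5 mm off the riser's centre. The wrist view had it on target, and the difference is about the calibration error.
- **Heights:** fits that combined the top and wrist cameras came out 2–10 mm too high. I used the wrist camera's fits with the parts on their surfaces. Wrist-only height checks on the bush and shaft, and the contact felt when placing the bush and shaft, agreed with the stated heights.

The gripper never went near the loupe, the bottle or the brown nut. I did not re-measure the positions of the loupe and the bottle at the end.

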